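Put the mixed-up spice jars back on their own pads

TASK

The four spice jars on the pulled-out tray of the spice rack have been mixed up: move them so that each jar stands upright on the pad of its lid's colour, well centred so that it does not overhang the pad. Every coloured pad is taken at the start, so use the empty cork pad as the free spot: set a jar down on it and let go whenever you need room, and leave it empty at the end. Keep the jars upright throughout and do not shift the salt shaker that stands among them.

Things in the scene. Friction and masses are not known exactly. Their poses are not given: they have to be found in the camera images.
- jar_red_mid (a point): Loose upright closed spice jar, white ceramic with a red lid and a red band near the foot: round, 42 mm across the body, 44 mm across the lid, 80 mm tall, about 0.16 kg. The point is the jar's centre, 40 mm above its foot; z is the jar's axis, up. The lid (top 18 mm) is solid with the body. Round, so it can be gripped at any yaw.
- jar_yellow_mid (a point): Loose upright closed spice jar, white ceramic with a yellow lid and a yellow band near the foot: round, 42 mm across the body, 44 mm across the lid, 80 mm tall, about 0.16 kg. The point is the jar's centre, 40 mm above its foot; z is the jar's axis, up. The lid (top 18 mm) is solid with the body. Round, so it can be gripped at any yaw.
- jar_green_mid (a point): Loose upright closed spice jar, white ceramic with a green lid and a green band near the foot: round, 42 mm across the body, 44 mm across the lid, 80 mm tall, about 0.16 kg. The point is the jar's centre, 40 mm above its foot; z is the jar's axis, up. The lid (top 18 mm) is solid with the body. Round, so it can be gripped at any yaw.
- jar_blue_mid (a point): Loose upright closed spice jar, white ceramic with a blue lid and a blue band near the foot: round, 42 mm across the body, 44 mm across the lid, 80 mm tall, about 0.16 kg. The point is the jar's centre, 40 mm above its foot; z is the jar's axis, up. The lid (top 18 mm) is solid with the body. Round, so it can be gripped at any yaw.
- pad_red: Flat round red pad, 70 mm across, 4 mm thick, fixed on the pulled-out wooden tray of the spice rack: the place of the red-lidded jar. Origin: centre of its underside, 10 mm above the counter; its top is 4 mm above that.
- pad_yellow: Flat round yellow pad, 70 mm across, 4 mm thick, fixed on the pulled-out wooden tray of the spice rack: the place of the yellow-lidded jar. Origin: centre of its underside, 10 mm above the counter; its top is 4 mm above that.
- pad_green: Flat round green pad, 70 mm across, 4 mm thick, fixed on the pulled-out wooden tray of the spice rack: the place of the green-lidded jar. Origin: centre of its underside, 10 mm above the counter; its top is 4 mm above that.
- pad_blue: Flat round blue pad, 70 mm across, 4 mm thick, fixed on the pulled-out wooden tray of the spice rack: the place of the blue-lidded jar. Origin: centre of its underside, 10 mm above the counter; its top is 4 mm above that.
- pad_cork: Flat round plain cork pad, 70 mm across, 4 mm thick, fixed on the same tray, empty at the start: the free spot. Origin: centre of its underside, 10 mm above the counter; top 4 mm above that. Behind the tray, on the side away from the robot, stands the rack, 165 mm high, its front at least 100 mm from any pad centre.
- salt_mid (a point): Loose glass salt shaker with a steel domed top, 42 mm across the foot, 77 mm tall, standing upright directly on the tray among the pads; to be left alone. The point is its centre, 38 mm above its foot. The shaker and the five pads form two rows of three, neighbours at least 100 mm apart centre to centre; the tray has a rim up to 20 mm high.
Not all that is in view belongs to the job. What is shaped like the part that bears jar_yellow_mid but black is not meant.

How it is judged (in metres and radians):
On the way:
1. a jar has been set down upright on the cork pad (centre within 25 mm of the pad's) and the gripper has left it (grasp point over 55 mm from the jar's centre) (((horizontal distance between jar_red_mid and pad_cork below 0.025 m and angle between jar_red_mid's own z axis and vertical below 0.1 rad and height (world z) of jar_red_mid between 0.05 and 0.058 m and distance between the grasp point and jar_red_mid above 0.055 m) or (horizontal distance between jar_yellow_mid and pad_cork below 0.025 m and angle between jar_yellow_mid's own z axis and vertical below 0.1 rad and height (world z) of jar_yellow_mid between 0.05 and 0.058 m and distance between the grasp point and jar_yellow_mid above 0.055 m) or (horizontal distance between jar_green_mid and pad_cork below 0.025 m and angle between jar_green_mid's own z axis and vertical below 0.1 rad and height (world z) of jar_green_mid between 0.05 and 0.058 m and distance between the grasp point and jar_green_mid above 0.055 m) or (horizontal distance between jar_blue_mid and pad_cork below 0.025 m and angle between jar_blue_mid's own z axis and vertical below 0.1 rad and height (world z) of jar_blue_mid between 0.05 and 0.058 m and distance between the grasp point and jar_blue_mid above 0.055 m))), for 0.2 s.
At the end, for the whole second after the job is handed in: Each of the four jars stands upright (within 0.1 rad) and at rest on the pad of its own colour, its centre within 12 mm of the pad's centre and its height within 4 mm of resting on the pad; no jar is on the cork pad; all are released (horizontal distance between jar_red_mid and pad_red below 0.012 m and angle between each of jar_red_mid, jar_yellow_mid, jar_green_mid, jar_blue_mid's own z axis and vertical below 0.1 rad and height (world z) of jar_red_mid between 0.05 and 0.058 m and horizontal distance between jar_yellow_mid and pad_yellow below 0.012 m and height (world z) of jar_yellow_mid between 0.05 and 0.058 m and horizontal distance between jar_green_mid and pad_green below 0.012 m and height (world z) of jar_green_mid between 0.05 and 0.058 m and horizontal distance between jar_blue_mid and pad_blue below 0.012 m and height (world z) of jar_blue_mid between 0.05 and 0.058 m and horizontal distance between each of jar_red_mid, jar_yellow_mid, jar_green_mid, jar_blue_mid and pad_cork above 0.057 m); the robot touches nothing.
It fails at once if a jar is tipped by more than 0.5 rad (angle between any of jar_red_mid, jar_yellow_mid, jar_green_mid, jar_blue_mid's own z axis and vertical above 0.5 rad).
It fails at once if the salt shaker is shifted by more than 15 mm (distance of salt_mid from where it was at the start of the episode above 0.015 m).
It also fails if it takes over 115 s, if anything falls off the work surface, if the arm or the gripper's body presses on something with over 40 N, if the wrist force passes 120 N, or if a joint passes its speed limit or range.

ROBOT

A 6-joint arm with a two-finger parallel gripper is mounted at the origin on the work surface. World frame = base frame: x ahead of the robot, y to its left, z up, the work surface at z = 0. Lengths are in mm, angles in rad, forces in N, time in s.
With the tool pointing down it reaches from about 350 to 975 mm from the base axis. Payload 4.9 kg.
Tool frame: the origin (TCP) lies at the very end of the fingers, on their centre line; the grasp point (between the pads) lies 19 mm behind it; z points along the fingers, y is the direction in which the jaws open and shut (so a half turn about z gives the same grasp; the last joint's range is limited). The gripper opens to 85 mm and grips with 20 to 120 N. Pads are 22 mm wide; open, the fingers measure 114 mm over their backs; the gripper's body (76 mm by 85 mm) begins 54 mm behind the grasp point. The pads swing forward as they close: fully open they stand 13 mm farther back than shut.
Start: joints at [1.074, 0.053, 1.613, -0, 1.476, -0.119], TCP at [230.536, 580.908, 231.304] pointing down, gripper open.
Joint ranges: [-3.01, 3.01], [-1.01, 2.22], [0.06, 2.58], [-1.02, 4.17], [0.09, 2.62], [-3.14, 3.14]. Speed limits (rad/s): [2.57, 2.57, 3.14, 3.14, 3.14, 3.14].

INTERFACE

Orientations are given as a 3x3 rotation matrix whose columns are the frame's x, y, z axes.
In Python, from rig import ctrl gives the robot as it stands. Calls block until the motion is done:
- ctrl.move_ptp(position, orientation): joint-space move of the TCP to a pose.
- ctrl.move_straight(position, attitude=None, rate=150, f_stop=None): straight line of the TCP; attitude=None keeps the orientation; rate is the mean speed in mm/s. With f_stop (N) it stops when the force on the tool has changed by that much, and returns True; else False.
- ctrl.move_joints(angles): joint-space move.
- ctrl.ungrasp() and ctrl.close_gripper(strength=None): open the fingers fully, or close them until they stop; strength is the grip in N (None keeps the last).
- ctrl.sleep(seconds).
- ctrl.inverse_kinematics(position, orientation): joint angles nearest the present ones, or None.
- ctrl.state(): the state.
- ctrl.get_image(name): name is "side" or "top" or "wrist"; returns a dict with "pixels" (420x560x3 uint8, red, green, blue), "range_z" (420x560 float32, mm along the optical axis (not along the pixel's ray), 0 where there is no reading), "fov_y" (degrees; the focal length in pixels is half the picture's height over the tangent of half this angle, whatever the lens; pixels are square), "cx", "cy" (the principal point, pixels), "dist" ([k1, k2, p1, p2, k3] as OpenCV has them; the pictures are not rectified), "camera_from_world" (4x4, takes a point from world to camera coordinates); the wrist camera has in their place "T_tool_cam" (4x4, takes a point from camera to tool coordinates, whose origin is the TCP and whose axes are the flange's). Camera axes: x right, y up, looking along -z (the intrinsics and any distortion apply to the point x, -y, -z); pixel columns grow to the right and rows downward; lengths in mm; the calibration is good to about 2 mm. A picture is of the moment at which its call begins: read the wrist's pose just before it.
A pose or a line that the arm cannot do raises ctrl.MotionError and nothing moves.
- ctrl.sign_off(): hands the job in, once; it reports no verdict.
The state is a dict: "time": time; "joints": joint angles; "joint_vel": joint speeds; "joint_efforts": joint torques, N m; "tool_pos": TCP position; "orientation": TCP orientation; "contact_force": force on the tool from outside, world axes, zero at the start; "wrist_torque": the same for the moment, N m; "gripper_width": opening from 0.0 (shut) to 1.0 (fully open).
Only numpy, scipy, OpenCV 4.12 (cv2) and the standard library are available. Lean on these libraries where they do the work, as an engineer would, in place of code of your own. Each camera call takes 0.05 s, during which the arm holds its last target. There are 200 camera calls.

## Working session

There is one attempt and no reset: what is moved stays moved. The work goes in short steps, each a Python script; the robot and the scene stay as the last script left them, time stands still between calls to the robot, and variables do not carry over. Pictures are saved under pics/ and viewed, about 12 in all and at most 16, crops included, and the job is handed in when it is done.

```bash
mkdir -p pics; ls
python3 - <<'E'
from rig import ctrl
import cv2,numpy as np,pickle
d={}
for n in ("top","side"):
    m=ctrl.get_image(n); d[n]=m
    cv2.imwrite(f"pics/{n}0.png",m["pixels"][...,::-1]); print(n,m["fov_y"],m["cx"],m["cy"],m["dist"],np.round(m["camera_from_world"],3).tolist())
pickle.dump(d,open("im0.pkl","wb"))
print(ctrl.state())
E
```

```text
pics
top 45.42973526807815 282.12214481189517 211.69018520985523 [0.00548242 0.         0.         0.         0.        ] [[0.027, -0.999, 0.027, 28.829], [0.997, 0.029, 0.068, -570.503], [-0.069, 0.025, 0.997, -876.057], [0.0, 0.0, 0.0, 1.0]]
side 45.19299924802328 283.2767430043458 206.96599211332733 [-0.14032801  0.          0.          0.          0.        ] [[0.885, -0.465, -0.015, -476.592], [0.297, 0.541, 0.787, -236.816], [-0.358, -0.701, 0.617, -687.847], [0.0, 0.0, 0.0, 1.0]]
{'time': 0.1, 'joints': array([ 1.07399324e+00,  5.33116961e-02,  1.61414859e+00, -1.77054664e-05,
        1.47603714e+00, -1.18965208e-01]), 'joint_vel': array([-0.00064889, -0.00106232, -0.0037992 , -0.00057623, -0.00041802,
        0.00061586]), 'joint_efforts': array([ 5.88979965e-04, -3.94901454e+01, -3.71362996e+01, -1.06359441e-04,
        3.92111324e-03,  4.10888561e-05]), 'tool_pos': array([230.27976636, 580.41609464, 230.17788694]), 'orientation': array([[-9.29464969e-01,  3.68909305e-01, -8.92349451e-04],
       [ 3.68910326e-01,  9.29463469e-01, -1.68290078e-03],
       [ 2.08568458e-04, -1.89339425e-03, -9.99998186e-01]]), 'contact_force': array([ 0.22127228,  0.29044882, -0.22234344]), 'wrist_torque': array([-9.05379301e-05, -1.86793125e-02, -2.31239591e-02]), 'gripper_width': 0.9996488541097812}
```

View pics/top0.png

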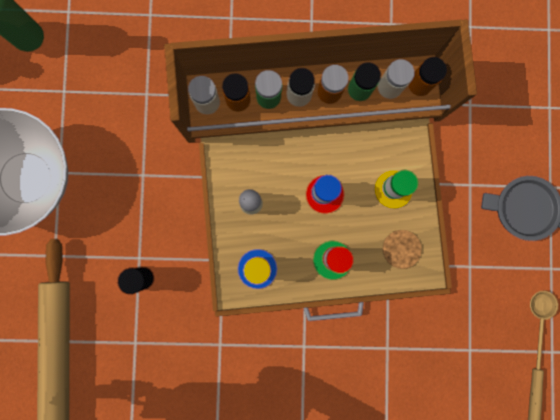

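View pics/side0.png

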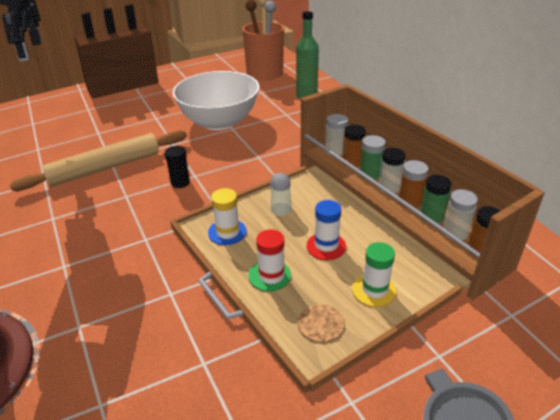

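The top view shows a 4-cycle. Going by lid pixels:
- The blue jar (327,188) stands on the red pad.
- The green jar (404,183) stands on the yellow pad.
- The yellow jar (258,270) stands on the blue pad.
- The red jar (340,260) stands on the green pad.
- The cork pad (403,249) is empty and the salt shaker is at (250,201).

The black jar at (135,280) has the same shape but is off the tray, so it is the decoy. The coloured lids and bands in the side view are unambiguous.

```bash
cat > h.py <<'E'
import cv2,numpy as np
def K(m):
    f=m["pixels"].shape[0]/2/np.tan(np.radians(m["fov_y"]/2))
    return np.array([[f,0,m["cx"]],[0,f,m["cy"]],[0,0,1]])
def onplane(m,px,z,T=None):
    """pixels -> world xy on plane z; T = world_from_camera"""
    if T is None: T=np.linalg.inv(m["camera_from_world"])
    u=cv2.undistortPoints(np.float64(px).reshape(-1,1,2),K(m),np.float64(m["dist"])).reshape(-1,2)
    d=np.c_[u[:,0],-u[:,1],-np.ones(len(u))]@T[:3,:3].T
    o=T[:3,3]
    return (o+d*((z-o[2])/d[:,2])[:,None])[:,:2]
HUE={"red":(0,6),"yellow":(24,34),"green":(45,85),"blue":(100,125)}
def mask(m,c,smin=150):
    h=cv2.cvtColor(m["pixels"],cv2.COLOR_RGB2HSV).astype(int)
    H=h[...,0]; a,b=HUE[c]
    k=(H>=a)&(H<=b)
    if c=="red": k|=H>=175
    return (k&(h[...,1]>smin)&(h[...,2]>60)).astype(np.uint8)
E
python3 - <<'E'
import pickle; from h import *
d=pickle.load(open("im0.pkl","rb"))
for n,box in (("top",(205,150,445,300)),("side",(190,150,420,350))):
  m=d[n]; x0,y0,x1,y1=box
  for c in HUE:
    k=mask(m,c,190 if c in("red","yellow") else 120); k[:y0]=0;k[y1:]=0;k[:,:x0]=0;k[:,x1:]=0
    N,L,s,cen=cv2.connectedComponentsWithStats(k)
    for i in range(1,N):
      if s[i,4]<60: continue
      p=max(cv2.findContours((L==i).astype(np.uint8),0,1)[0],key=len).reshape(-1,2)
      out=[]
      for z in (94,14):
        w=onplane(m,p,z); C,r=cv2.minEnclosingCircle(w.astype(np.float32)); out.append((z,np.round(C,1).tolist(),round(r,1)))
      print(n,c,cen[i].round(),s[i,4],s[i,:4],out)
E
```

```text
top red [323. 201.] 429 [306 177  38  36] [(94, [595.3, -22.2], 31.0), (14, [603.9, -31.0], 34.0)]
top red [340. 259.] 521 [327 248  26  24] [(94, [489.2, -49.2], 21.4), (14, [487.3, -60.6], 23.5)]
top yellow [389. 193.] 423 [375 171  37  37] [(94, [607.0, -135.5], 31.2), (14, [616.7, -155.4], 34.3)]
top yellow [257. 270.] 497 [245 258  25  25] [(94, [468.7, 85.4], 20.3), (14, [464.8, 87.2], 22.3)]
top green [404. 183.] 549 [391 170  27  26] [(94, [618.4, -153.3], 22.5), (14, [629.2, -174.9], 24.7)]
top green [326. 260.] 515 [313 241  34  39] [(94, [488.8, -36.7], 31.8), (14, [486.9, -46.9], 34.9)]
top blue [327. 188.] 520 [315 175  26  27] [(94, [605.6, -26.7], 21.5), (14, [615.1, -36.0], 23.7)]
top blue [257. 266.] 502 [238 250  38  38] [(94, [471.2, 84.6], 31.1), (14, [467.6, 86.2], 34.1)]
side red [270. 242.] 513 [257 230  26  24] [(94, [484.7, -60.8], 26.4), (14, [522.1, 20.0], 30.5)]
side red [325. 250.] 361 [307 237  39  23] [(94, [553.6, -109.7], 28.9), (14, [601.8, -36.5], 33.5)]
side green [380. 255.] 572 [367 243  27  26] [(94, [613.4, -166.0], 27.0), (14, [671.0, -101.7], 31.3)]
side green [267. 280.] 402 [250 264  40  27] [(94, [453.2, -123.2], 29.5), (14, [485.6, -52.2], 34.1)]
side green [375. 288.] 65 [364 284  24   8] [(94, [572.0, -210.9], 15.8), (14, [623.1, -153.7], 18.2)]
side blue [328. 211.] 452 [316 201  25  22] [(94, [600.8, -40.8], 28.1), (14, [656.4, 43.1], 32.5)]
side blue [226. 235.] 331 [209 223  37  22] [(94, [436.3, -8.2], 29.3), (14, [466.1, 80.8], 33.9)]
side blue [326. 242.] 67 [316 238  21   8] [(94, [561.3, -98.1], 15.3), (14, [610.7, -23.1], 17.8)]
```

```bash
cat >> h.py <<'E'
R0=np.array([[0,1,0],[1,0,0],[0,0,-1.]])
def wrist(ctrl,name=None):
    s=ctrl.state(); m=ctrl.get_image("wrist")
    T=np.eye(4);T[:3,:3]=s["orientation"];T[:3,3]=s["tool_pos"]; T=T@m["T_tool_cam"]
    if name: cv2.imwrite(f"pics/{name}.png",m["pixels"][...,::-1])
    return m,T
E
python3 - <<'E'
from rig import ctrl; from h import *; import pickle
ctrl.move_ptp([500,-40,350],R0)
m,T=wrist(ctrl,"w1"); pickle.dump((m,T),open("w1.pkl","wb"))
print(np.round(m["T_tool_cam"],2).tolist(),m["fov_y"],m["dist"],ctrl.state()["time"],ctrl.state()["joints"],ctrl.state()["tool_pos"])
E
```

```text
[[0.0, 0.96, 0.28, 71.26], [1.0, -0.0, 0.0, 0.6], [0.0, 0.28, -0.96, -143.56], [0.0, 0.0, 0.0, 1.0]] 59.90377150150223 [0.02419873 0.         0.         0.         0.        ] 2.5917 [-2.27078403e-01 -2.87517022e-01  1.73121715e+00  1.37152491e-04
  1.69829882e+00 -2.28334322e-01] [500.0604074  -39.35175007 349.7760538 ]
```

View pics/w1.png

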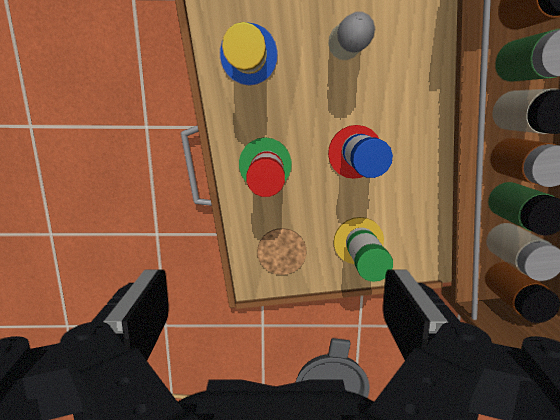

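The wrist view shows everything: cork (282,251), yellow pad (355,240), green pad (265,163), red pad (352,150), blue pad (248,55). I'll measure them here.

```bash
cat >> h.py <<'E'
from scipy.optimize import least_squares
def fitc(w,r):
    """robust circle of known radius; occlusion only eats inwards"""
    C0,_=cv2.minEnclosingCircle(w.astype(np.float32))
    s=least_squares(lambda c:np.hypot(*(w-c).T)-r,C0,loss="soft_l1",f_scale=1.0)
    e=np.abs(np.hypot(*(w-s.x).T)-r)
    return s.x,np.mean(e<2)
def blobs(m,T,c,amin=150,z_r=((94,22),(14,35))):
    k=mask(m,c,190 if c in("red","yellow") else 120)
    k=cv2.morphologyEx(k,cv2.MORPH_OPEN,np.ones((3,3)))
    N,L,s,cen=cv2.connectedComponentsWithStats(k)
    for i in range(1,N):
        if s[i,4]<amin: continue
        p=max(cv2.findContours((L==i).astype(np.uint8),0,1)[0],key=len).reshape(-1,2)
        o=[]
        for z,r in z_r:
            w=onplane(m,p,z,T); h=w[cv2.convexHull(w.astype(np.float32),returnPoints=False).ravel()]
            C,e=fitc(w,r); C2,r2=cv2.minEnclosingCircle(w.astype(np.float32))
            o.append((z,C.round(1).tolist(),round(e,2),np.round(C2,1).tolist(),round(r2,1)))
        print(c,cen[i].round(),s[i,4],o)
E
python3 - <<'E'
from h import *; import pickle
m,T=pickle.load(open("w1.pkl","rb"))
m["pixels"][:,440:]=128; m["pixels"][:,:205]=128; m["pixels"][300:]=128
for c in HUE: blobs(m,T,c)
t=pickle.load(open("im0.pkl","rb"))["top"]
def cork(m,T,b):
    x0,y0,x1,y1=b; I=cv2.GaussianBlur(m["pixels"],(5,5),0).astype(int)[y0:y1,x0:x1]
    h=cv2.cvtColor(I.astype(np.uint8),cv2.COLOR_RGB2HSV).astype(int)
    k=((h[...,0]<13)).astype(np.uint8)
    k=cv2.morphologyEx(cv2.morphologyEx(k,3,np.ones((5,5))),2,np.ones((5,5)))
    N,L,s,c=cv2.connectedComponentsWithStats(k); i=1+s[1:,4].argmax()
    p=max(cv2.findContours((L==i).astype(np.uint8),0,1)[0],key=len).reshape(-1,2)+[x0,y0]
    w=onplane(m,p,14,T); print("cork",c[i]+[x0,y0],s[i,4],fitc(w,35),cv2.minEnclosingCircle(w.astype(np.float32)))
cork(m,T,(248,215,318,282)); cork(t,None,(375,222,432,275))
E
```

```text
red [345. 150.] 935 [(94, [583.1, -19.1], np.float64(0.09), [586.3, -20.7], 28.9), (14, [605.7, -31.7], np.float64(0.54), [603.4, -31.2], 34.7)]
red [265. 177.] 1178 [(94, [489.1, -48.7], np.float64(0.95), [488.9, -48.8], 22.1), (14, [497.1, -65.9], np.float64(0.29), [486.6, -64.9], 26.6)]
green [263. 154.] 918 [(94, [488.4, -30.1], np.float64(0.08), [488.3, -33.9], 29.0), (14, [486.0, -49.1], np.float64(0.56), [485.9, -47.1], 34.8)]
green [373. 262.] 1047 [(94, [617.2, -151.8], np.float64(0.75), [616.3, -152.1], 24.5), (14, [632.6, -194.1], np.float64(0.32), [639.5, -189.0], 29.4)]
blue [255.  64.] 971 [(94, [473.6, 76.3], np.float64(0.09), [472.7, 77.6], 28.8), (14, [465.8, 88.6], np.float64(0.53), [467.1, 86.7], 34.6)]
blue [371. 157.] 1291 [(94, [605.2, -26.5], np.float64(0.96), [605.0, -26.2], 23.2), (14, [620.8, -46.8], np.float64(0.31), [625.9, -37.8], 27.9)]Traceback (most recent call last):
  File "<stdin>", line 14, in <module>
  File "<stdin>", line 11, in cork
ValueError: attempt to get argmax of an empty sequence
```

```bash
cat >> h.py <<'E'
ZG,ZT=41,165
def go(ctrl,p,z,rate=200,**k): return ctrl.move_straight([p[0],p[1],z],R0,rate=rate,**k)
def pick(ctrl,p):
    go(ctrl,p,ZT,300); hit=go(ctrl,p,ZG,120,f_stop=12); 
    if hit: print("contact on descent",ctrl.state()["tool_pos"]); return False
    ctrl.close_gripper(45); go(ctrl,p,ZT,150)
    print("picked width",ctrl.state()["gripper_width"],ctrl.state()["time"]); return True
def place(ctrl,p):
    go(ctrl,p,ZT,250); go(ctrl,p,ZG+10,150); hit=go(ctrl,p,ZG-1,25,f_stop=5)
    s=ctrl.state(); print("placed",hit,s["tool_pos"].round(1),s["time"])
    ctrl.ungrasp(); go(ctrl,p,ZT,200)
E
python3 - <<'E'
from rig import ctrl; from h import *; import pickle
m,T=pickle.load(open("w1.pkl","rb")); t=pickle.load(open("im0.pkl","rb"))["top"]
a=onplane(m,[[282,251]],14,T)[0]; b=onplane(t,[[403,249]],14)[0]; print("cork",a,b)
c=(a+b)/2
if pick(ctrl,(617.5,-152.5)): place(ctrl,c)
ctrl.move_straight([500,-40,350],R0,rate=300)
m,T=wrist(ctrl,"w2"); pickle.dump((m,T),open("w2.pkl","wb"))
m["pixels"][:,440:]=128; m["pixels"][:,:205]=128; m["pixels"][300:]=128
for c in HUE: blobs(m,T,c)
E
```

```text
cork [ 509.92169284 -171.30678184] [ 508.94564621 -174.29610217]
picked width 0.4900455488229841 6.2083
placed True [ 509.9 -173.    41.7] 8.1333
red [347. 149.] 950 [(94, [582.7, -18.3], np.float64(0.09), [586.1, -20.6], 28.8), (14, [605.5, -31.9], np.float64(0.57), [603.4, -31.0], 34.5)]
red [266. 176.] 1193 [(94, [488.9, -48.5], np.float64(1.0), [488.8, -48.5], 22.1), (14, [496.6, -67.3], np.float64(0.29), [486.4, -64.5], 26.5)]
green [265. 153.] 927 [(94, [488.5, -29.5], np.float64(0.14), [488.4, -33.8], 28.8), (14, [485.9, -49.1], np.float64(0.57), [486.0, -46.9], 34.6)]
green [285. 278.] 1044 [(94, [510.6, -172.3], np.float64(0.86), [511.1, -172.6], 24.7), (14, [522.3, -213.1], np.float64(0.38), [513.2, -213.5], 29.7)]
blue [255.  63.] 997 [(94, [471.8, 77.6], np.float64(0.11), [472.8, 77.2], 28.8), (14, [465.9, 88.4], np.float64(0.54), [467.2, 86.5], 34.6)]
blue [373. 156.] 1306 [(94, [605.1, -26.4], np.float64(0.96), [604.9, -26.4], 23.0), (14, [621.4, -47.0], np.float64(0.33), [625.9, -37.9], 27.7)]
```

View pics/w2.png

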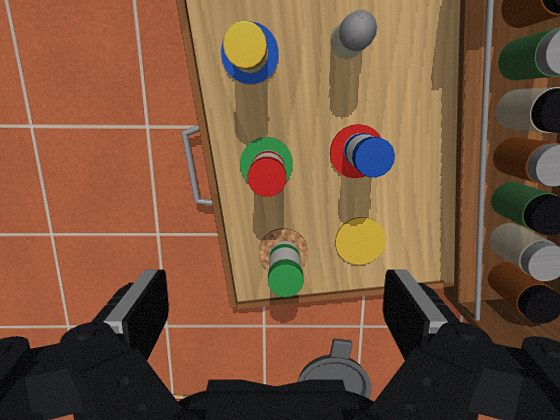

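The green jar stands on the cork at (285,278) and the yellow pad at (360,241) is free. Next I measure the yellow pad and do the yellow jar.

Run:
```python
from rig import ctrl; from h import *; import pickle, h
h.HUE["yellow"]=(21,34)
m,T=pickle.load(open("w2.pkl","rb"))
hs=cv2.cvtColor(m["pixels"],cv2.COLOR_RGB2HSV); print("hsv pad,lid,wood",hs[241,360],hs[45,245],hs[200,320])
k=((hs[...,0]>=21)&(hs[...,0]<=34)&(hs[...,1]>170)).astype(np.uint8); k[300:]=0;k[:,:205]=0;k[:,440:]=0
N,L,s,c=cv2.connectedComponentsWithStats(k)
for i in range(1,N):
    if s[i,4]<300: continue
    p=cv2.findContours((L==i).astype(np.uint8),0,1)[0][0].reshape(-1,2)
    for z,r in((94,22),(14,35)):
        w=onplane(m,p,z,T);print(c[i].round(),s[i,4],z,fitc(w,r),cv2.minEnclosingCircle(w.astype(np.float32)))
```

```text
hsv pad,lid,wood [ 23 176 198] [ 24 177 192] [ 18 113 171]
[245.  46.] 1422 94 (array([468.00164904,  84.55707983]), np.float64(0.9920634920634921)) ((467.9373474121094, 84.73023223876953), 21.848674774169922)
[245.  46.] 1422 14 (array([458.29911383,  85.29149491]), np.float64(0.2777777777777778)) ((461.3607482910156, 95.58514404296875), 26.251697540283203)
[360. 240.] 1835 94 (array([ 596.88901181, -124.17175369]), np.float64(0.0)) ((597.30029296875, -124.1541976928711), 29.29449462890625)
[360. 240.] 1835 14 (array([ 616.63705029, -155.41793991]), np.float64(1.0)) ((616.7932739257812, -155.39451599121094), 35.19795227050781)
```

Run:
```python
from rig import ctrl; from h import *; import pickle,sys
for a,b in (((468.2,84.8),(616.7,-155.4)),((605.2,-26.5),(467.3,86.5)),((489,-48.7),(603.6,-31)),((510.5,-172.5),(486.2,-47.2))):
    if not pick(ctrl,a) or not .4<ctrl.state()["gripper_width"]<.6: print("STOP"); break
    place(ctrl,b)
ctrl.move_straight([500,-40,350],R0,rate=300)
m,T=wrist(ctrl,"w3"); pickle.dump((m,T),open("w3.pkl","wb"))
hs=HUE; HUE["yellow"]=(21,34)
m["pixels"][:,440:]=128; m["pixels"][:,:205]=128; m["pixels"][300:]=128
for c in ("red","green","blue"): blobs(m,T,c,z_r=((94,22),))
# lid extreme centres via top camera after moving away
ctrl.move_ptp([230,580,300],R0)
t=ctrl.get_image("top"); cv2.imwrite("pics/top3.png",t["pixels"][...,::-1]); pickle.dump(t,open("t3.pkl","wb")); print(ctrl.state()["time"])
```

```text
picked width 0.4953074095508345 13.9083
placed True [ 616.8 -155.6   41.5] 16.525
picked width 0.48731637907345376 21.025
placed True [467.9  86.6  41.7] 23.225
picked width 0.48905503193662814 27.75
placed True [604.  -31.1  41.6] 29.7
picked width 0.4921499928032962 34.3333
placed True [486.6 -47.3  41.7] 36.325
red [362. 154.] 2259 [(94, [590.1, -23.1], np.float64(0.0), [591.7, -23.2], 35.0)]
green [266. 167.] 2196 [(94, [487.8, -36.5], np.float64(0.0), [487.9, -38.3], 33.0)]
blue [249.  52.] 2704 [(94, [472.1, 78.6], np.float64(0.0), [472.2, 78.4], 29.6)]
40.875
```

View pics/w3.png

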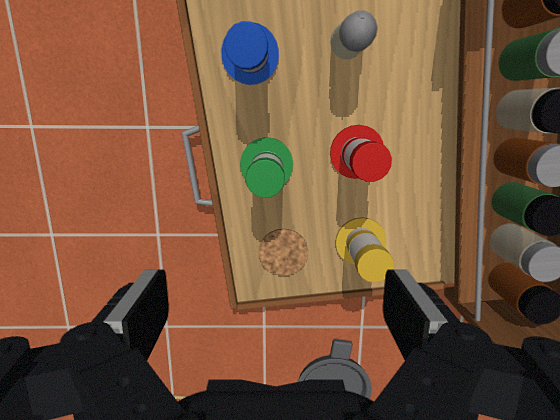

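View pics/top3.png

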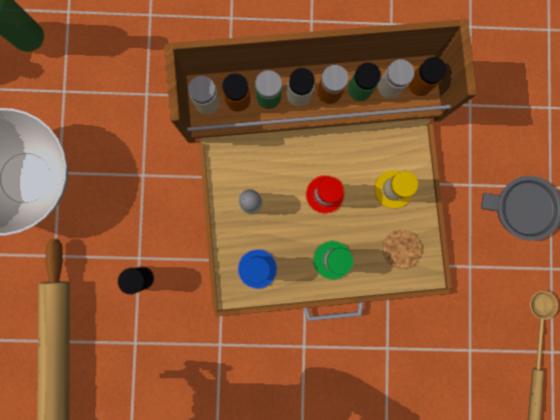

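Each jar is on its own colour, the cork (403,249) is empty, and the salt shaker is still at (250,201). One numeric check of the lid centres from the depth image:

Run:
```python
from h import *; import pickle
m,T=pickle.load(open("w3.pkl","rb"));z=m["range_z"];v,u=np.mgrid[:300,205:440]
n=cv2.undistortPoints(np.float64(np.c_[u.ravel(),v.ravel()]).reshape(-1,1,2),K(m),np.float64(m["dist"])).reshape(-1,2)
d=z[:300,205:440].ravel()[:,None]*np.c_[n[:,0],-n[:,1],-np.ones(len(n))]
P=d@T[:3,:3].T+T[:3,3]
for c,q in dict(red=(603.6,-31),yellow=(616.7,-155.4),green=(486.2,-47.2),blue=(467.3,86.5),cork=(509.5,-173)).items():
    s=P[np.hypot(*(P[:,:2]-q).T)<40]; s=s[(s[:,2]>90)&(s[:,2]<99)]
    if len(s)<20: print(c,"no lid",len(s)); continue
    C,r=cv2.minEnclosingCircle(s[:,:2].astype(np.float32)); print(c,np.round(C,1),round(r,1),"off",round(float(np.hypot(*(np.array(C)-q))),1),"z",s[:,2].min().round(1),s[:,2].max().round(1))
```

```text
red [603.5 -31.4] 21.9 off 0.4 z 90.2 97.1
yellow [ 616.4 -154.4] 22.2 off 1.1 z 90.0 97.3
green [487.  -49.8] 21.8 off 2.7 z 90.1 97.1
blue [469.1  85.4] 22.0 off 2.1 z 91.7 98.2
cork no lid 0
```

```bash
python3 -c "
from rig import ctrl
ctrl.sleep(0.3); ctrl.sign_off()"
```

```text
the job is handed in; nothing more can be done
```

All four jars now stand on the pad of their own colour, and I handed the job in at about 41 s; `sign_off` gives no verdict. I moved the green jar to the cork, then yellow, blue and red to their pads, and finally green from the cork to its own pad.

- **Centring:** in the last depth check every lid centre was within 3 mm of its pad centre (red 0.4, yellow 1.1, green 2.7, blue 2.1 mm). The limit is 12 mm.
- **Upright and clear:** the jars look upright in the last wrist and top views. The cork pad is empty, the salt shaker shows no visible shift, and the gripper is parked away from the tray.
- **Disagreements:**
  - The automatic colour fit for the cork pad failed, so I took its centre by eye in two views, which agreed to 3 mm.
  - The yellow mask needed a wider hue range in the wrist view.
  - The lid fits by colour in the final wrist view failed because lid and pad now share a colour, so I used the depth image instead.

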